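# Clear the soldering jig and stand a leaded panel against its fence

## Task

Use the scraper block to sweep the four lead offcuts off the jig board into the tray at its end, without touching them with the fingers, and stand the scraper back on the bench. Then slide the leaded panel up to the fence and tip it up so that it stands upright on its long edge on the board, flat against the fence and near the middle of it. Be gentle with the panel and leave the other things on the bench where they are.

Things in the scene. Friction and masses are not known exactly. Their poses are not given: they have to be found in the camera images.
- jig: dark wooden soldering jig, fixed: a board 36 mm high, 220 mm long (y from -110 to 110), reaching 180 mm from the fence at its far edge to its front edge (-x); both ends open. Origin: on the bench (z = 0) below the foot of the fence face, mid-length; x points to the fence, y along it towards the tray
- fence_foot (a point): mid-length of the line where the fence face meets the board's top, 36 mm above the bench. The fence is a bar on the board, 60 mm high, 30 mm thick, 220 mm long, its flat face looking to the jig's -x. Axes as the jig's
- notch (a point): finger notch cut through the front edge of the board, open to the bench below: 80 mm wide (y), from the front edge to 75 mm short of the fence face. This point: middle of the notch's inner wall at the board's top (75 mm from the fence face). Axes as the jig's
- tray_floor (a point): centre of the floor (3 mm above the bench) of a low steel tray fixed at the board's +y end, at x -35, y 161 mm from the jig's origin. Outside 110 (x) x 98 (y) mm, walls 26 mm high and 3 mm thick. Axes as the jig's
- panel: rectangular leaded glass panel in a grey zinc frame, 95 (x) x 150 (y) x 12 (z) mm, about 0.36 kg, lying flat on the board across the notch at the start, 70 to 90 mm short of the fence, its long edges roughly along the fence. Origin: centre of its underside as it lies
- panel_centre (a point): centre of the panel's volume, 6 mm above the middle of its underside; axes as the panel's
- scraper: scraper block standing on the bench: steel foot 26 (x) x 54 (y) x 12 (z) mm with a pale wooden handle 22 (x) x 44 (y) mm above it, 73 mm high in all, 0.14 kg. To be gripped across its x by the handle, from above. Origin: centre of its underside, z up through the handle
- offcut0: H-section offcut of lead came, 18 x 10 x 8 mm, dark grey, loose on the board between fence and panel at the start; one of four; origin: centre of its underside, x along its 18 mm
- offcut1: H-section offcut of lead came, 18 x 10 x 8 mm, dark grey, loose on the board between fence and panel at the start; one of four; origin: centre of its underside, x along its 18 mm
- offcut2: H-section offcut of lead came, 18 x 10 x 8 mm, dark grey, loose on the board between fence and panel at the start; one of four; origin: centre of its underside, x along its 18 mm
- offcut3: H-section offcut of lead came, 18 x 10 x 8 mm, dark grey, loose on the board between fence and panel at the start; one of four; origin: centre of its underside, x along its 18 mm
- jar: bystander: glass jar with a steel lid, 52 mm across, 75 mm high; origin: centre of its underside
- tin: bystander: round tin, 60 mm across, 80 mm high; origin: centre of its underside
- spool: bystander: spool of solder, 60 mm across, 50 mm high; origin: centre of its underside
- flux: bystander: white flux bottle, 44 mm across, 100 mm high; origin: centre of its underside
- pliers: bystander: pliers lying flat, about 155 mm long, 13 mm high, black handles; origin: under the pivot, x towards the jaws
- came_block: bystander: pale wooden block behind the fence, 50 x 90 x 30 mm; origin: centre of its underside
There are look-alikes about, which are no part of the job. What is shaped like the scraper but blue or purple is not meant. Of the things that look like the panel, the larger one is meant.

How it is judged:
By the outcome, as a careful person would: the job done as asked, in the order asked, and still so for the second after the job is handed in, with the robot touching nothing.
It also fails if it takes over 72 s, if anything falls off the work surface, if the arm or the gripper's body presses on something with over 40 N, if the wrist force passes 120 N, or if a joint passes its speed limit or range.

## Robot

A 6-joint arm with a two-finger parallel gripper is mounted at the origin on the work surface. World frame = base frame: x ahead of the robot, y to its left, z up, the work surface at z = 0. Lengths are in m, angles in rad, forces in N, time in s.
With the tool pointing down it reaches from about 0.275 to 0.875 m from the base axis. Payload 12.5 kg.
Tool frame: the origin (TCP) lies between the finger pads; the fingertips stand r.tcp_to_tips ahead of it and the grasp point (between the pads) lies 8 mm behind it (r.tcp_to_tips is the distance from the TCP to the fingertips, in m); z points along the fingers, y is the line along which they close (so a half turn about z gives the same grasp; the last joint's range is limited). The gripper opens to 85 mm and grips with 20 to 120 N. Pads are 22 mm wide; open, the fingers measure 114 mm over their backs; the gripper's body (76 mm by 85 mm) begins 54 mm behind the grasp point. The pads swing forward as they close: fully open they stand 13 mm farther back than shut.
Start: joints at [1.053, 0.351, 1.652, -0, 1.139, -0.085], TCP at [0.231, 0.499, 0.242] pointing down, gripper open.
Joint ranges: [-2.75, 2.75], [-0.79, 2.1], [0.01, 2.65], [-1.57, 4.71], [0.07, 3.14], [-2.87, 2.87]. Speed limits (rad/s): [2.22, 2.22, 2.79, 3.14, 3.14, 3.14].

## Interface

Orientations are given as a rotation vector (axis times angle).
In Python, from workcell import r, claw, get_obs, cams, ticket gives the robot as it stands. The module is installed in compiled form; this text tells all that it offers. Calls block until the motion is done:
- r.goto(position, orientation): joint-space move of the TCP to a pose.
- r.movel(position, attitude=None, rate=0.15, until_force=None): straight line of the TCP; attitude=None keeps the orientation; rate is the mean speed in m/s. With until_force (N) it stops when the force on the tool has changed by that much, and returns True; else False.
- r.movej(angles): joint-space move.
- claw.command_gripper(opening, grip_force=None): finger opening in m; grip_force is the grip in N (None keeps the last); returns when the fingers have stopped.
- r.sleep(seconds).
- r.solve_ik(position, orientation): joint angles nearest the present ones, or None.
- get_obs(): the state.
- cams.camera(name): name is "scene" or "side" or "wrist"; returns (picture, depth): 420x560x3 uint8, red, green, blue; 420x560 float32, m along the optical axis (not along the pixel's ray), 0 where there is no reading.
- cams.calibration(name): a dict with "fovy" (degrees; the focal length in pixels is half the picture's height over the tangent of half this angle, whatever the lens; pixels are square), "cx", "cy" (the principal point, pixels), "rvec" (rotation vector, rad) and "tvec" (3), from world to camera coordinates, as OpenCV has them. Camera axes: x right, y down, z forward; pixel columns grow to the right and rows downward; lengths in m; the calibration is good to about 2 mm. The wrist camera is an equidistant fisheye: a pixel r from the principal point sees the ray r / f radians off the axis. A picture is of the moment at which its call begins: read the wrist's pose just before it. calibration takes no time and is no camera call; for the wrist camera it gives the pose at the moment of the call.
A pose or a line that the arm cannot do raises r.MotionError and nothing moves.
- ticket.hand_in(): hands the job in; it is judged then, once.
The state is a dict: "time": time; "joints": joint angles; "joint_velocities": joint speeds; "joint_torque": joint torques, N m; "tool_pos": TCP position; "orientation": TCP orientation; "ft_force": force on the tool from outside, world axes, zero at the start; "torque": the same for the moment, N m; "opening": finger opening in m; "gripper_force": force on a finger pad.
Only numpy, scipy, OpenCV 4.12 (cv2) and the standard library are available. Lean on these libraries where they do the work, as an engineer would, in place of code of your own. Each camera call takes 0.05 s, during which the arm holds its last target. There are 200 camera calls.

## Working session

There is one attempt and no reset: what is moved stays moved. The work goes in short steps, each a Python script; the robot and the scene stay as the last script left them, time stands still between calls to the robot, and variables do not carry over. Pictures are saved under pics/ and viewed, at most 11 in all, crops included, and the job is handed in when it is done.

```bash
mkdir -p pics
cat > h.py <<'E'
import numpy as np, cv2
from scipy.spatial.transform import Rotation as R
from workcell import r, claw, get_obs, cams, ticket
def cloud(name):
    c=cams.calibration(name); img,d=cams.camera(name)
    f=210/np.tan(np.radians(c["fovy"])/2)
    v,u=np.mgrid[:420,:560]; X=(u-c["cx"])/f; Y=(v-c["cy"])/f
    if name=="wrist":
        rr=np.hypot(X,Y)+1e-9; X,Y=X/rr*np.tan(rr),Y/rr*np.tan(rr)
    P=np.stack([X*d,Y*d,d],-1)
    M=R.from_rotvec(np.ravel(c["rvec"])).as_matrix()
    W=(P-np.ravel(c["tvec"]))@M
    W[d==0]=np.nan
    return img,W
def save(n,img): cv2.imwrite(n,img[:,:,::-1])
E
python3 - <<'E'
from h import *
for n in ["scene","side"]:
    i,W=cloud(n); save(f"pics/{n}.png",i); np.savez(f"{n}.npz",i=i,W=W)
    c=cams.calibration(n); print(n,c)
o=get_obs(); print(o["time"],o["tool_pos"],o["orientation"],r.tcp_to_tips)
E
```

```text
scene {'fovy': 42.40653803292432, 'cx': 276.53853530720767, 'cy': 210.21855853876326, 'rvec': array([ 1.20112105,  2.13922156, -1.12716012]), 'tvec': array([ 0.29981773, -0.22542593,  1.72066453])}
side {'fovy': 45.362016514523404, 'cx': 283.88058565278476, 'cy': 203.90639580747566, 'rvec': array([-0.0790367 ,  2.85824155, -1.29967703]), 'tvec': array([0.58660835, 0.09172957, 1.20854806])}
0.1 [0.23051671 0.49904017 0.24181092] [-6.74527886e-01 -3.06797437e+00  1.61037277e-03] 0.011
```

View pics/scene.png

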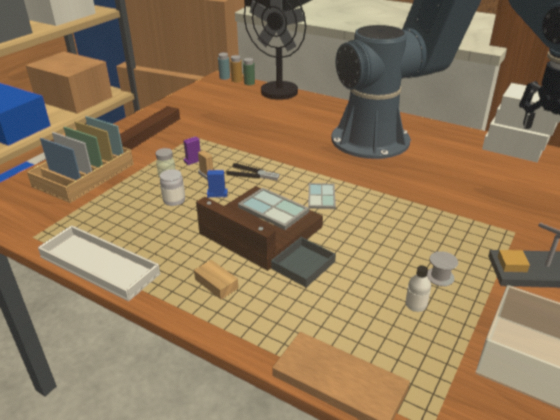

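View pics/side.png

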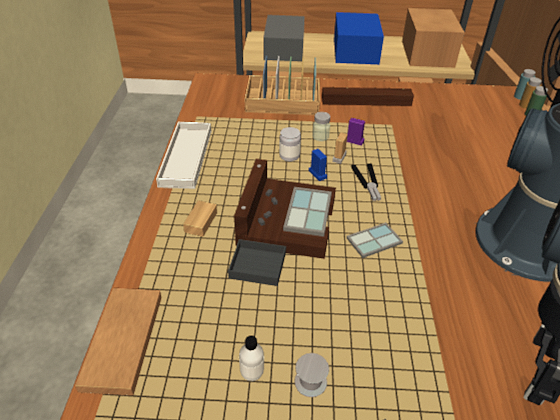

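The scene shows the jig at about (260,220), the tray at (303,260), the small look-alike panel at (322,195) and the pale scraper at (206,163), with a blue and a purple decoy beside it. The side view has the scraper at (340,150), the fence at (253,205), the panel at (309,210) and the offcuts at about (268,205).

Run:
```python
from h import *
for n,pts in [("side",dict(scr=(341,143),scrfoot=(338,158),panel=(309,210),off=(268,205),fA=(262,165),fB=(242,238),tray=(257,262),blue=(318,162),tin=(290,135),jar=(321,120),purple=(356,130),pl=(368,180),small=(375,240))),("scene",dict(scr=(206,160),panel=(275,207),fA=(203,203),fB=(272,235),tray=(303,260),small=(322,195)))]:
    W=np.load(n+".npz")["W"]
    for k,(u,v) in pts.items(): print(n,k,np.nanmedian(W[v-1:v+2,u-1:u+2].reshape(-1,3),0).round(3))
# panel frame and jig top: fence top plane
W=np.load("side.npz")["W"]
m=np.isfinite(W[...,2])&(abs(W[...,2]-0.096)<.006); m[:130]=0;m[260:]=0;m[:,:230]=0;m[:,280:]=0
p=W[m]; print(len(p)); print(cv2.minAreaRect(p[:,:2].astype(np.float32)), np.median(p,0))
```

```text
side scr [ 0.444 -0.288  0.066]
side scrfoot [ 0.448 -0.286  0.017]
side panel [ 0.529 -0.024  0.048]
side off [ 0.629 -0.047  0.039]
side fA [ 0.65  -0.127  0.099]
side fB [0.682 0.063 0.031]
side tray [0.643 0.111 0.005]
side blue [ 0.507 -0.207  0.06 ]
side tin [ 0.586 -0.293  0.083]
side jar [ 0.499 -0.392  0.073]
side purple [ 0.394 -0.386  0.049]
side pl [ 0.367 -0.21   0.003]
side small [0.371 0.028 0.01 ]
scene scr [ 0.461 -0.297  0.065]
scene panel [ 0.535 -0.026  0.047]
scene fA [ 0.666 -0.14   0.096]
scene fB [0.683 0.06  0.091]
scene tray [0.629 0.108 0.003]
scene small [0.375 0.022 0.008]
817
((0.6701152324676514, -0.047350138425827026), (0.22750820219516754, 0.03137335181236267), 82.1683120727539) [ 0.67063623 -0.03071952  0.09866004]
```

```bash
cat >> h.py <<'E'
YJ=np.radians(-7.8)
def down(yaw): return (R.from_euler('z',yaw)*R.from_euler('x',np.pi)).as_rotvec()
E
python3 - <<'E'
from h import *
for y in (np.pi/2,0,-np.pi/2,np.pi,YJ): print(y, r.solve_ik([0.5,-0.14,0.36],down(y)))
o=get_obs(); print(R.from_rotvec(o["orientation"]).as_matrix().round(2))
r.goto([0.5,-0.14,0.36],down(YJ+np.pi) if r.solve_ik([0.5,-0.14,0.36],down(YJ+np.pi)) is not None and abs(r.solve_ik([0.5,-0.14,0.36],down(YJ+np.pi))[5])<1.5 else down(YJ))
i,W=cloud("wrist"); save("pics/w1.png",i); np.savez("w1.npz",i=i,W=W)
print(get_obs()["time"],get_obs()["joints"], cams.calibration("wrist"))
E
```

```text
1.5707963267948966 [-0.3626845   0.19608571  1.56497526  0.          1.38053169 -0.3626845 ]
0 [-3.62684500e-01  1.96085707e-01  1.56497526e+00 -4.44089210e-16
  1.38053169e+00  1.20811183e+00]
-1.5707963267948966 [-3.62684500e-01  1.96085707e-01  1.56497526e+00 -4.44089210e-16
  1.38053169e+00  2.77890815e+00]
3.141592653589793 [-0.3626845   0.19608571  1.56497526  0.          1.38053169 -1.93348083]
-0.1361356816555577 [-0.3626845   0.19608571  1.56497526  0.          1.38053169  1.34424751]
[[-0.91  0.42 -0.  ]
 [ 0.42  0.91 -0.  ]
 [ 0.   -0.   -1.  ]]
2.6417 [-3.61534889e-01  1.96245866e-01  1.56511563e+00  5.94136657e-05
  1.38049669e+00  1.34400962e+00] {'fovy': 65.70646984690485, 'cx': 275.5385743035424, 'cy': 209.91819096804008, 'rvec': array([-1.94358948,  2.22306651,  0.2959942 ]), 'tvec': array([-0.07183549,  0.43133244,  0.62703885])}
```

View pics/w1.png

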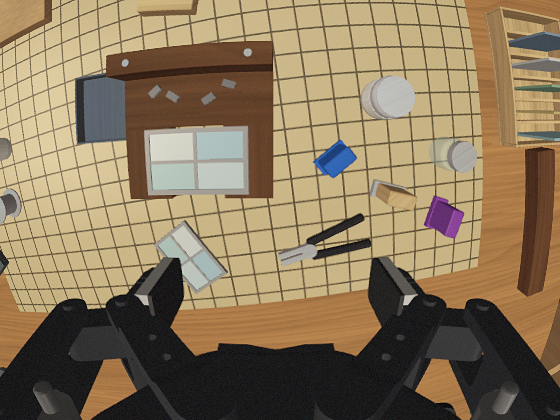

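The wrist view shows the panel at (197,160), the offcuts at (154,91), (172,96), (208,98) and (229,84), the scraper at (393,194), and the small look-alike at (190,257).

Run:
```python
from h import *
z=np.load("w1.npz"); i,W=z["i"],z["W"]; Z=W[...,2]
def rect(name,m,box):
    u0,v0,u1,v1=box; k=np.zeros(Z.shape,bool); k[v0:v1,u0:u1]=1; m=m&k
    n,l,s,c=cv2.connectedComponentsWithStats(m.astype(np.uint8)); 
    for j in range(1,n):
        if s[j,4]<25: continue
        p=W[l==j]; rc=cv2.minAreaRect(p[:,:2].astype(np.float32))
        print(name,s[j,4],c[j].round(),"ctr",np.round(rc[0],4),"size",np.round(rc[1],4),"ang",round(rc[2],1),"z",np.median(p[:,2]).round(4))
rect("fence",(Z>.085)&(Z<.11),(95,30,285,85))
rect("scrtop",(Z>.063)&(Z<.085),(360,170,425,215))
rect("scrfoot",(Z>.006)&(Z<.018),(360,170,425,215))
gray=i.max(-1)
rect("panel",(Z>.03)&(gray>110)&(Z<.06),(135,115,260,205))
rect("off",(gray>85)&(i.max(-1).astype(int)-i.min(-1)<35)&(Z<.06)&(Z>.03),(130,76,265,115))
rect("blue",(Z>.02),(310,135,360,180)); rect("purple",(Z>.02),(420,190,470,240))
rect("board",(Z>.025)&(Z<.042)&(gray<110),(110,75,280,200))
rect("tray",(Z>.018)&(Z<.034)&(gray<130),(70,60,130,150))
rect("pliers",(Z>.006)&(Z<.03)&(gray<100),(270,205,375,262))
rect("tin",(Z>.07),(355,70,420,125))
for p in [(154,91),(172,96),(208,98),(229,84),(140,110),(260,110),(250,190),(393,194),(398,196)]: print(p,W[p[1],p[0]].round(4),i[p[1],p[0]])
```

```text
fence 4014 [190.  57.] ctr [ 0.669  -0.0467] size [0.219  0.0308] ang 82.3 z 0.0969
scrtop 488 [401. 199.] ctr [ 0.443  -0.3101] size [0.0446 0.0232] ang 70.8 z 0.0735
scrfoot 151 [381. 188.] ctr [ 0.4426 -0.3105] size [0.0546 0.0263] ang 70.2 z 0.0127
panel 7018 [197. 160.] ctr [ 0.5287 -0.0267] size [0.1569 0.1062] ang 82.1 z 0.0463
off 102 [228.  84.] ctr [ 0.6313 -0.0914] size [0.0199 0.0106] ang 60.8 z 0.0449
off 103 [155.  91.] ctr [0.6411 0.0155] size [0.0126 0.0201] ang 42.3 z 0.0445
off 102 [172.  96.] ctr [ 0.6294 -0.0094] size [0.021  0.0114] ang 43.0 z 0.0445
off 108 [208.  98.] ctr [ 0.6161 -0.0605] size [0.0121 0.0196] ang 24.7 z 0.0446
blue 757 [337. 160.] ctr [ 0.5063 -0.226 ] size [0.0226 0.0451] ang 32.8 z 0.073
purple 813 [447. 219.] ctr [ 0.3954 -0.398 ] size [0.0235 0.0444] ang 68.4 z 0.0632
board 10025 [202. 121.] ctr [ 0.5681 -0.0169] size [0.252  0.1805] ang 82.3 z 0.0369
tray 414 [ 84. 109.] ctr [0.6418 0.1197] size [0.095  0.1093] ang 82.4 z 0.0258
pliers 501 [335. 229.] ctr [ 0.3902 -0.2207] size [0.0163 0.099 ] ang 19.6 z 0.0121
pliers 443 [342. 249.] ctr [ 0.3575 -0.2284] size [0.0148 0.0967] ang 4.8 z 0.0123
tin 1371 [394.  96.] ctr [ 0.5862 -0.309 ] size [0.0558 0.0557] ang 69.2 z 0.0808
(154, 91) [0.6415 0.0152 0.044 ] [139 134 129]
(172, 96) [ 0.6283 -0.011   0.045 ] [136 131 125]
(208, 98) [ 0.6155 -0.0617  0.044 ] [127 124 118]
(229, 84) [ 0.6297 -0.0935  0.0451] [125 120 118]
(140, 110) [0.6198 0.0444 0.036 ] [99 67 46]
(260, 110) [ 0.5878 -0.13    0.0368] [104  71  46]
(250, 190) [ 0.4775 -0.1     0.0375] [109  71  44]
(393, 194) [ 0.4539 -0.297   0.0732] [195 167 116]
(398, 196) [ 0.4503 -0.3041  0.074 ] [198 170 116]
```

Run:
```python
import cv2,numpy as np
i=cv2.imread("pics/w1.png")
a=cv2.resize(i[30:210,70:290],None,fx=2.4,fy=2.4,interpolation=cv2.INTER_CUBIC)
b=cv2.resize(i[150:240,350:440],(243,243),interpolation=cv2.INTER_CUBIC)
o=np.zeros((432,528+250,3),np.uint8); o[:a.shape[0],:a.shape[1]]=a; o[:243,530:773]=b; cv2.imwrite("pics/w1c.png",o)
```

```text
(no output)
```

View pics/w1c.png

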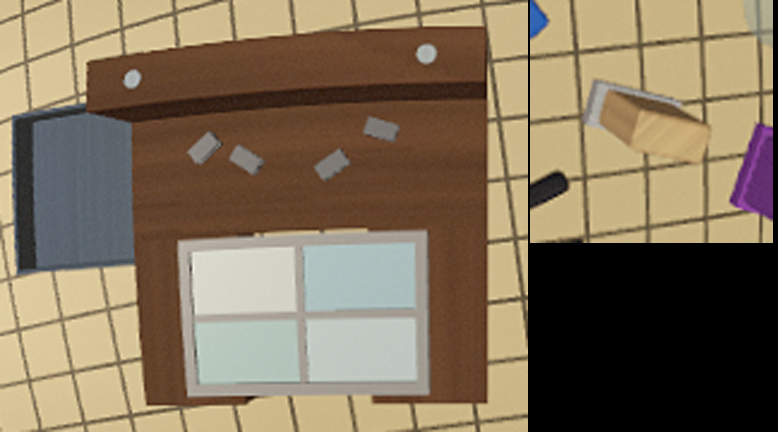

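```bash
cat >> h.py <<'E'
YJ=np.radians(-7.7); O=np.array([.6541,-.0447,0]); RJ=R.from_euler('z',YJ)
def J(x,y,z): return O+RJ.apply([x,y,z])
SC=np.array([.443,-.310]); PS=np.radians(70.5)
E
python3 - <<'E'
from h import *
g=lambda z:[*SC,z]
r.goto(g(.14),down(PS)); r.movel(g(.042),rate=.12)
claw.command_gripper(0,50); o=get_obs(); print(o["opening"],o["gripper_force"],o["ft_force"])
r.movel(g(.19),rate=.2)
D=down(YJ); r.goto(J(-.0295,-.086,.19),D)
r.movel(J(-.0295,-.086,.0792),rate=.12); print(get_obs()["ft_force"])
r.movel(J(-.0295,.129,.0792),rate=.09); print(get_obs()["ft_force"],get_obs()["opening"])
r.movel(J(-.0295,.129,.19),rate=.2)
i,W=cloud("side"); save("pics/s2f.png",i); 
save("pics/s2.png",cv2.resize(i[150:300,210:350],None,fx=4,fy=4)); np.savez("s2.npz",i=i,W=W)
print(get_obs()["time"])
E
```

```text
0.021347260465149096 49.28830325603485 [-0.44473527  1.06563279  2.85594914]
[-0.28937307  0.31905581 -1.53003462]
[ 0.80538408  0.15787938 -2.09474402] 0.021476831862615328
12.5333
```

View pics/s2.png

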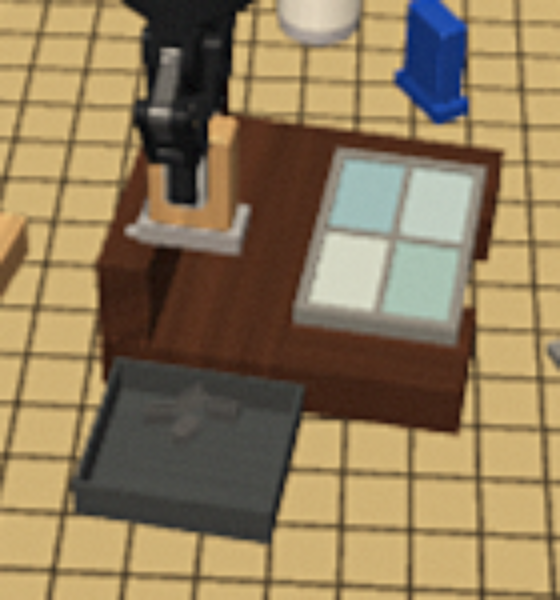

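The offcuts are heaped in the tray at about crop (190,410). Next I stand the scraper back and check from the wrist.

Run:
```python
from h import *
g=lambda z:[*SC,z]
r.goto(g(.16),down(PS)); r.movel(g(.052),rate=.15); h=r.movel(g(.041),rate=.03,until_force=4)
o=get_obs(); print(h,o["tool_pos"],o["ft_force"]); claw.command_gripper(.06)
r.movel(g(.15),rate=.2)
r.goto([.47,-.08,.30],down(YJ))
i,W=cloud("wrist"); save("pics/w2.png",i); np.savez("w2.npz",i=i,W=W)
c=cams.calibration("wrist"); o=get_obs()
cp=-R.from_rotvec(c["rvec"]).as_matrix().T@c["tvec"]; print("cam in tool",R.from_rotvec(o["orientation"]).inv().apply(cp-o["tool_pos"]))
print(get_obs()["time"])
# IK check, tilt 45
def tilt(d): return (RJ*R.from_euler('x',np.pi)*R.from_euler('y',np.radians(d))).as_rotvec()
for d in (45,-45):
    print(d,R.from_rotvec(tilt(d)).apply([0,0,1]))
    for x,z in ((-.115,.05),(-.08,.12),(-.03,.1),(-.03,.2),(-.15,.12)):
        print(x,z,r.solve_ik(J(x,0,z),tilt(d)))
```

```text
True [ 0.44305377 -0.31011908  0.04209427] [-1.89698962  1.03582784  7.59691039]
cam in tool [ 0.06604881  0.00041505 -0.13249266]
18.4
45 [ 0.70073094 -0.09474254 -0.70710678]
-0.115 0.05 [-0.14317177  0.59938952  2.25644957  3.12863266  0.49966064 -1.56563008]
-0.08 0.12 [-0.14239226  0.44480331  2.17076354  3.11953328  0.25941667 -1.5551331 ]
-0.03 0.1 [-0.14149179  0.5453914   2.05274338  3.12063566  0.24197877 -1.55547125]
-0.03 0.2 None
-0.15 0.12 [-0.14411966  0.36840526  2.33542029  3.12139952  0.3476727  -1.55869085]
-45 [-0.70073094  0.09474254 -0.70710678]
-0.115 0.05 [-0.13878287  0.96925874  1.27520805 -0.00312546  1.68251866  1.56734188]
-0.08 0.12 [-0.13857885  0.93276221  1.14849049 -0.00307728  1.8457325   1.56699917]
-0.03 0.1 [-0.13831822  1.05227626  0.95158917 -0.00295919  1.92312012  1.56699774]
-0.03 0.2 [-0.13831822  0.94697571  0.91290583 -0.0031585   2.06710333  1.56651488]
-0.15 0.12 [-0.13900779  0.81716565  1.38912102 -0.00330204  1.72069801  1.56703816]
```

View pics/w2.png

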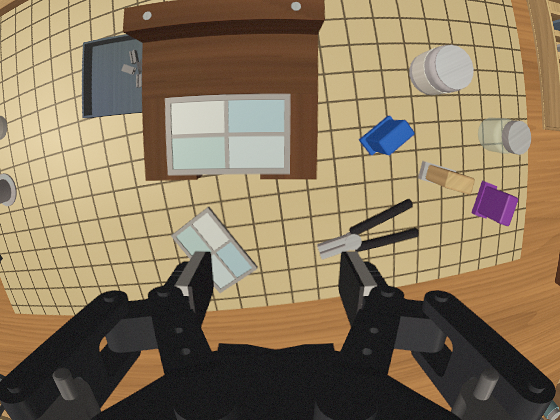

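The board is clear and the offcuts are in the tray at (130,65). The scraper stands at its old place, (447,178). Next I slide the panel to the fence.

```bash
cat >> h.py <<'E'
def tilt(d): return (RJ*R.from_euler('x',np.pi)*R.from_euler('y',np.radians(d))).as_rotvec()
E
python3 - <<'E'
from h import *
claw.command_gripper(.036)
r.goto(J(-.200,.001,.10),down(YJ)); r.movel(J(-.200,.001,.040),rate=.12)
r.movel(J(-.125,.001,.040),rate=.06)
h=r.movel(J(-.100,.001,.040),rate=.025,until_force=5)
o=get_obs(); print(h,RJ.inv().apply(o["tool_pos"]-O),o["ft_force"],o["opening"])
r.movel(J(-.16,.001,.040),rate=.15); r.movel(J(-.19,.001,.16),rate=.2)
r.goto(J(-.26,.001,.25),down(YJ))
i,W=cloud("wrist"); save("pics/w3.png",i); np.savez("w3.npz",i=i,W=W); print(o["time"])
for p in ((-.2,.2),(-.2,.12),(-.15,.0247),(-.1,.0247),(-.07,.08),(-.04,.1),(-.02,.076)): print(p,r.solve_ik(J(p[0],0,p[1]),tilt(45)))
E
```

```text
True [-0.12481749  0.00099276  0.03965074] [ 0.20778766 -0.65276467 -0.51516049] 0.03572503516629494
21.9333
(-0.2, 0.2) [-0.14589388  0.06121522  2.39849055  3.06300543  0.10379626 -1.50076474]
(-0.2, 0.12) [-0.14589388  0.31641274  2.45010959  3.12120258  0.41037081 -1.56023317]
(-0.15, 0.0247) [-0.14411966  0.66148885  2.33080059  3.13001194  0.63610333 -1.56836022]
(-0.1, 0.0247) [-0.14281983  0.67715104  2.2142818   3.12990648  0.53525055 -1.56670507]
(-0.07, 0.08) [-0.14219434  0.55283075  2.15172825  3.12542786  0.34839121 -1.56112082]
(-0.04, 0.1) [-0.14165529  0.53480254  2.07738875  3.12130645  0.25603402 -1.55630838]
(-0.02, 0.076) [-0.14133549  0.60845362  2.02909885  3.12390678  0.28138765 -1.55871688]
```

View pics/w3.png

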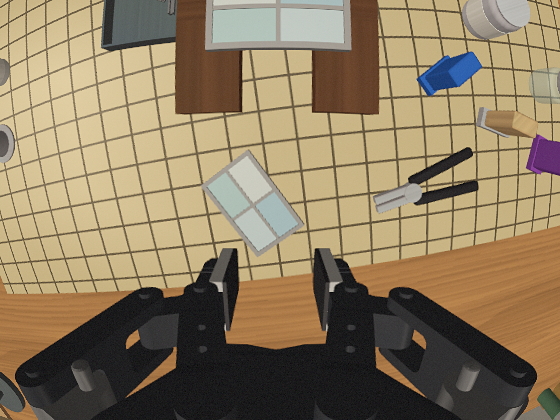

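The near panel edge sits at row 48, so the push stopped early on a transient. I'll push again after settling.

Run:
```python
from h import *
r.goto(J(-.200,.001,.08),down(YJ)); r.movel(J(-.170,.001,.040),rate=.15); r.movel(J(-.129,.001,.040),rate=.12); r.sleep(.15)
h=r.movel(J(-.098,.001,.040),rate=.03,until_force=8)
o=get_obs(); print(h,RJ.inv().apply(o["tool_pos"]-O),o["ft_force"])
r.movel(J(-.16,.001,.040),rate=.15); r.movel(J(-.19,.001,.16),rate=.2)
i,W=cloud("wrist"); save("pics/w4.png",i); Z=W[...,2]
m=(i.min(-1)>100)&(Z>.036)&(Z<.06); n,l,s,c=cv2.connectedComponentsWithStats(m.astype(np.uint8)); j=1+np.argmax(s[1:,4])
p=RJ.inv().apply(W[l==j]-O); print(s[j],p.min(0),p.max(0),np.percentile(p,[2,98],axis=0),cv2.minAreaRect(p[:,:2].astype(np.float32)))
print(get_obs()["time"])
```

```text
True [-0.11931127  0.00101958  0.03962696] [ 0.6380841  -0.68602981  1.0854894 ]
[  179     0   200   106 20486] [-0.10813809 -0.08076691  0.03608106] [-0.0175522   0.07726632  0.05125653] [[-0.10679083 -0.07356655  0.04444476]
 [-0.02602051  0.07035204  0.04979844]] ((-0.06285679340362549, -0.0017514079809188843), (0.15804828703403473, 0.09056935459375381), 89.98551940917969)
27.3
```

Run:
```python
from h import *
r.movel(J(-.150,.001,.040),rate=.2); r.movel(J(-.124,.001,.040),rate=.12); r.sleep(.1)
for x in (-.118,-.115,-.112,-.110,-.1085,-.1075,-.107,-.1065,-.106,-.1055,-.105,-.104):
    h=r.movel(J(x,.001,.040),rate=.03,until_force=20)
    f=RJ.inv().apply(get_obs()["ft_force"]); print(x,h,RJ.inv().apply(get_obs()["tool_pos"]-O).round(4)[0],f.round(1))
    if f[0]<-5 or h: break
i,W=cloud("side"); save("pics/s5.png",cv2.resize(i[150:270,220:360],None,fx=4,fy=4))
print(get_obs()["time"])
```

```text
-0.118 False -0.1179 [ 0.  -1.  -0.7]
-0.115 False -0.115 [-0.7 -0.2  0.1]
-0.112 False -0.1119 [-1.5  0.7 -0.5]
-0.11 False -0.1099 [-1.7  0.6  0.7]
-0.1085 False -0.1085 [-1.7  0.4 -0.2]
-0.1075 False -0.1074 [-3.  -0.6 -1.3]
-0.107 False -0.107 [-3.1  0.4  0.1]
-0.1065 False -0.1064 [-2.6  0.4 -0.1]
-0.106 False -0.1059 [-2.8 -0.5 -0.7]
-0.1055 False -0.1056 [-3.4  0.5 -1. ]
-0.105 False -0.1055 [-6.1 -0.8  3.3]
31.45
```

View pics/s5.png

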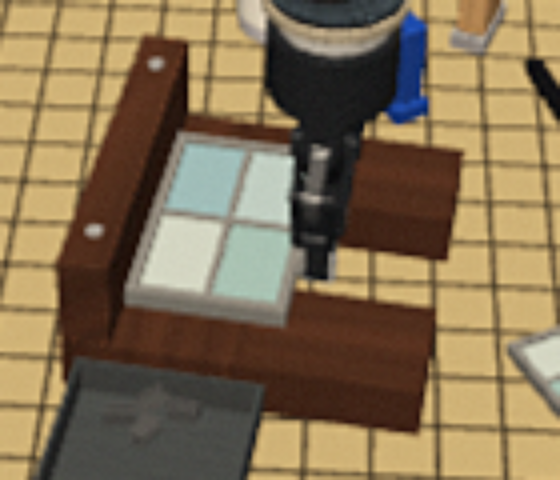

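The panel is against the fence: its far edge meets the fence foot at crop (150,215), and the force rise came at the expected position. Next is tipping.

Run:
```python
from h import *
T=tilt(45); s2=np.sqrt(.5); e=.016
def st(x,z,rate,uf=None):
    h=r.movel(J(x,.001,z),T,rate=rate,until_force=uf); return h
r.movel(J(-.14,.001,.040),rate=.15); r.movel(J(-.19,.001,.17),rate=.25)
q=r.solve_ik(J(-.19,.001,.12),T); print(q); r.movej(q)
st(-.150,.026,.15)
def C(t,s=None):
    t=np.radians(t); B=np.array([-.012*np.sin(t),.036]); u=np.array([-np.cos(t),np.sin(t)])
    return B+.095*u+e*np.array([s2,-s2]) if s is None else B+s*u
def go(c,rate,uf=15): 
    h=st(c[0]-.0156,c[1],rate,uf); o=get_obs()
    print(c.round(4),h,RJ.inv().apply(o["tool_pos"]-O).round(4)[[0,2]],RJ.inv().apply(o["ft_force"]).round(1),round(o["time"],1)); return h
c0=C(0); go(c0+[-.006,-.001],.08)
for t in (2,10,20,30):
    if go(C(t),.05): break
i,W=cloud("side"); save("pics/s6.png",cv2.resize(i[130:270,220:360],None,fx=4,fy=4))
```

```text
[-0.14197099  0.32678399  2.42697942  3.12774841  0.39758877 -1.56339222]
[-0.0897  0.0237] False [-0.1058  0.0236] [ 0.6 -0.3  0.5] 36.7
[-0.084  0.028] False [-0.1008  0.0274] [-4.7  0.1 -2.9] 37.0
[-0.0843  0.0412] False [-0.1012  0.0408] [-8.4  1.5 -2.7] 37.4
[-0.0821  0.0572] False [-0.0983  0.0573] [-6.1  0.4 -0. ] 37.9
[-0.077   0.0722] False [-0.0925  0.0725] [-3.5  0.  -0.1] 38.4
```

View pics/s6.png

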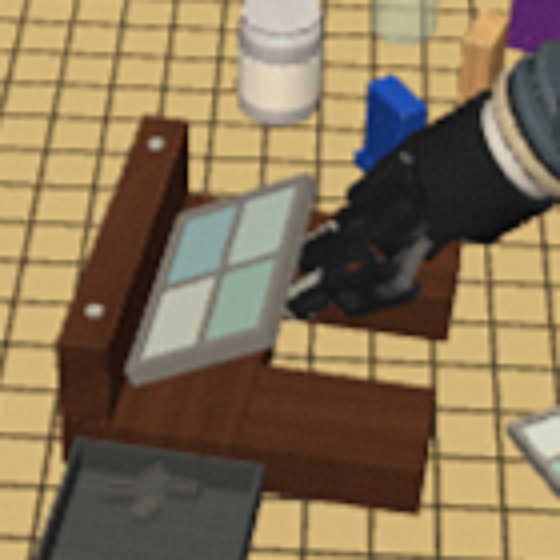

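Working well: the panel is tipped about 30° with its far edge along the fence foot. I'll continue.

Run:
```python
from h import *
T=tilt(45); s2=np.sqrt(.5); e=.016
def C(t,s=None):
    t=np.radians(t); B=np.array([-.012*np.sin(t),.036]); u=np.array([-np.cos(t),np.sin(t)])
    return B+.095*u+e*np.array([s2,-s2]) if s is None else B+s*u
def go(c,rate,uf=15): 
    h=r.movel(J(c[0]-.0156,.001,c[1]),T,rate=rate,until_force=uf); o=get_obs()
    print(c.round(4),h,RJ.inv().apply(o["tool_pos"]-O).round(4)[[0,2]],RJ.inv().apply(o["ft_force"]).round(1),round(o["time"],1)); return h
for t,s in ((38,None),(45,None),(53,.073),(61,.067),(69,.061),(76,.055),(82,.050),(86,.047)):
    if go(C(t,s),.05): break
i,W=cloud("side"); save("pics/s7.png",cv2.resize(i[130:270,220:360],None,fx=4,fy=4))
```

```text
[-0.0709  0.0832] False [-0.0861  0.0837] [-0.7 -0.5 -1.4] 38.8
[-0.0643  0.0919] False [-0.0796  0.0923] [-0.5 -0.5 -1.7] 39.2
[-0.0535  0.0943] False [-0.0687  0.0944] [-0.9 -0.7 -1.6] 39.6
[-0.043   0.0946] False [-0.0582  0.0946] [-0.2 -0.4 -1. ] 39.9
[-0.0331  0.0929] False [-0.0484  0.0929] [-0.3  0.2 -1. ] 40.3
[-0.0249  0.0894] False [-0.0403  0.0892] [-1.1 -0.5 -0.8] 40.6
[-0.0188  0.0855] False [-0.0342  0.0854] [-0.7 -0.4  0. ] 40.9
[-0.0152  0.0829] False [-0.0307  0.0828] [ 0.3  0.4 -0.9] 41.1
```

View pics/s7.png

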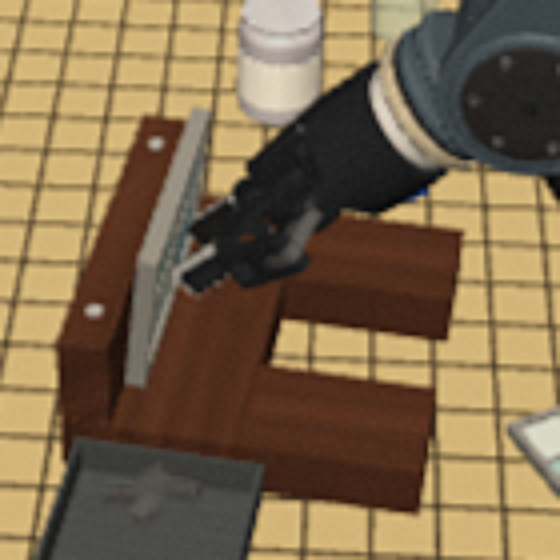

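The panel is almost upright, and a gap to the fence may remain. I'll press it in gently, higher then lower, back off, and measure.

Run:
```python
from h import *
T=tilt(45)
def go(x,z,rate,uf=None):
    h=r.movel(J(x,.001,z),T,rate=rate,until_force=uf); o=get_obs()
    print(h,RJ.inv().apply(o["tool_pos"]-O).round(4)[[0,2]],RJ.inv().apply(o["ft_force"]).round(1),round(o["time"],1)); return h
def push(z):
    for x in np.arange(-.030,-.018,.001):
        h=go(x,z,.02,12)
        if h or RJ.inv().apply(get_obs()["ft_force"])[0]<-4: break
push(.080)
go(-.036,.070,.08); go(-.036,.058,.08); push(.056)
go(-.06,.07,.1); go(-.15,.12,.2)
for n in ("side","scene"):
    i,W=cloud(n); np.savez(n+"8.npz",i=i,W=W); save(f"pics/{n}8.png",i)
    p=RJ.inv().apply((W-O).reshape(-1,3)); 
    m=(abs(p[:,1])<.085)&(p[:,0]>-.06)&(p[:,0]<.01)&(p[:,2]>.042)&(p[:,2]<.15); q=p[m]
    for z in (.05,.06,.07,.08,.09,.1,.11,.12):
        k=q[abs(q[:,2]-z)<.005]; print(n,z,len(k),np.percentile(k[:,0],[10,50,90]).round(4),np.percentile(k[:,1],[1,99]).round(3)) if len(k)>5 else 0
    print(np.percentile(q[:,2],99))
print(get_obs()["time"])
a=cv2.imread("pics/side8.png")[130:270,210:350]; b=cv2.imread("pics/scene8.png")[160:300,180:340]
cv2.imwrite("pics/f8.png",np.hstack([cv2.resize(a,(400,400)),cv2.resize(b,(400,350))[:400] if 0 else cv2.resize(b,(400,400))]))
```

```text
False [-0.0301  0.0799] [0.6 0.6 0.1] 41.5
False [-0.0289  0.0801] [-0.9  0.7 -0.6] 41.7
False [-0.0279  0.08  ] [-0.7 -0.1 -0.2] 42.0
False [-0.0269  0.08  ] [ 0.1  0.2 -0.3] 42.2
False [-0.0259  0.08  ] [-0.1 -0.2  0.1] 42.5
False [-0.0249  0.08  ] [-0.1 -0.4 -0. ] 42.7
False [-0.0243  0.0798] [-3.9  0.4  1.7] 43.0
False [-0.0241  0.0797] [-12.8   0.3   8.9] 43.2
False [-0.0358  0.07  ] [ 1.  -0.4  0.7] 43.6
False [-0.0359  0.0576] [ 0.6 -0.2  0.8] 43.9
False [-0.0299  0.0561] [-0.3 -0.2  0.2] 44.4
False [-0.029   0.0561] [-0.2 -0.4 -0.6] 44.6
False [-0.028  0.056] [-0.1 -0.8 -0.6] 44.9
False [-0.0269  0.056 ] [ 0.4 -0.3  0.2] 45.1
False [-0.026  0.056] [ 0.  -0.1  0.1] 45.4
False [-0.0249  0.056 ] [-0.3  0.1  0.1] 45.6
False [-0.0243  0.0558] [-2.8 -0.2  1. ] 45.9
False [-0.0241  0.0557] [-12.4  -0.7   8.4] 46.1
False [-0.0593  0.0703] [ 0.  -0.3  0.1] 46.7
False [-0.1488  0.1202] [-0.  -0.5  0.2] 47.3
side 0.05 98 [-0.0105 -0.0081 -0.0053] [-0.072  0.077]
side 0.06 58 [-0.0093 -0.0076 -0.0008] [-0.072  0.079]
side 0.07 63 [-0.0091 -0.0076 -0.0005] [-0.073  0.084]
side 0.08 47 [-0.0103 -0.0079  0.0014] [-0.071  0.083]
side 0.09 81 [-0.0096 -0.0082 -0.0016] [-0.071  0.081]
side 0.1 94 [-0.0087 -0.0071  0.0076] [-0.073  0.085]
side 0.11 64 [-0.0098 -0.0078 -0.0018] [-0.072  0.076]
side 0.12 30 [-0.0104 -0.0079 -0.0013] [-0.073  0.075]
0.13630379226724482
scene 0.09 78 [-0.0036 -0.0005  0.0084] [-0.076  0.079]
scene 0.1 290 [-0.0025  0.0005  0.0083] [-0.081  0.079]
scene 0.11 178 [-0.003  -0.0009  0.0015] [-0.077  0.073]
scene 0.12 153 [-0.002  -0.0002  0.0021] [-0.077  0.074]
0.1331465200321332
47.425
```

View pics/f8.png

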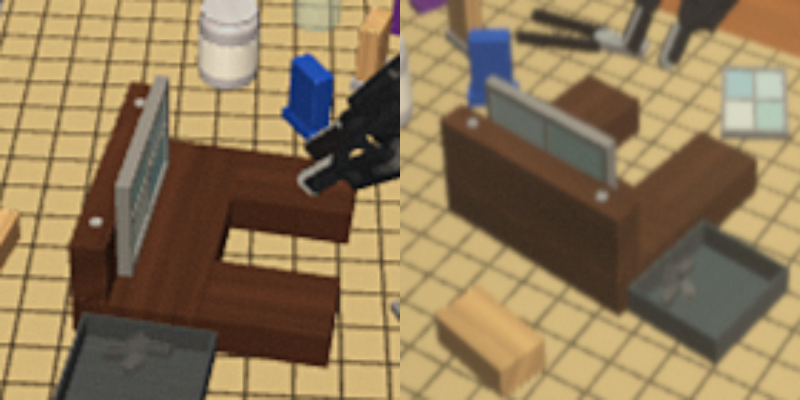

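The panel stands plumb and flat on the fence, with x constant over its height and y from -73 to 76 mm. The board is clear and the robot touches nothing.

```bash
python3 -c "
from h import *
print(ticket.hand_in())"
```

```text
the job is handed in; nothing more can be done
None
```

The job is handed in at about 47 of 72 s: the offcuts are in the tray with none left on the board (heaped, so I did not count four separately), the scraper is back on the bench, and the panel stands upright, flat against the fence and centred to about 2 mm.

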